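# Make up a bead-hat kit and a card-crown kit at the craft table

## Task

Make up the two craft kits. The larger tray is the bead-hat kit: stand the large glue bottle and the tub of beads in its two bays, one in each, and lay the brush flat in the long trough. The smaller tray is the card-crown kit: stand the small glue bottle and the hand stamp (rubber face down) in its two bays, one in each; leave the stapler, the tape and the paint pot where they are.

Things in the scene. Friction and masses are not known exactly. Their poses are not given: they have to be found in the camera images.
- tray_large: Larger kit tray, pale grey plastic, open on top, 166 (its x) by 188 (its y) mm, 22 mm high; walls 4 mm, floor 4 mm thick; it stays put on the table. Origin: centre of its underside, z up; turned up to 0.25 rad from the room's axes. Three compartments, walls all 22 mm high: two bays side by side, each 84 (x) by 88 (y) mm inside, centred at x = -37 mm, y = +46 and -46 mm; and one long trough, 70 (x) by 180 (y) mm inside, centred at x = +44 mm, y = 0.
- tray_small: Smaller kit tray, pale grey plastic, open on top, 92 (its x) by 188 (its y) mm, 22 mm high; walls and floor 4 mm thick; it stays put on the table. Origin: centre of its underside, z up; turned up to 0.25 rad. Two bays, each 84 (x) by 90 (y) mm inside, centred at x = 0, y = +46 and -46 mm.
- glue_big: Large glue bottle: white, round squeeze bottle with paper label and black pointed spout, standing, 46 mm diameter, straight-sided up to 88 mm, 120 mm high in all, 0.10 to 0.18 kg. Origin: centre of its underside, z up. Turning about z means nothing.
- glue_small: Small glue bottle, same shape as the large one: white with a black pointed spout, standing, 32 mm diameter, straight-sided up to 62 mm, 90 mm high in all. Origin: centre of its underside, z up.
- tub: Tub of beads: round, clear plastic with coloured beads showing and a flat white lid, standing, 52 mm diameter all the way up, 60 mm high. Origin: centre of its underside, z up.
- stamp: Hand stamp standing on its rubber face: square wooden block 44 by 44 mm, 20 mm high, with a turned upright wooden handle in its middle; the handle is thickest, 25 mm diameter, from 48 to 68 mm above the underside, and ends at 80 mm. Origin: centre of its underside (rubber), z up, x and y along the block's sides.
- brush: Flat glue brush lying on the table: wooden handle, steel ferrule, dark bristles. 155 mm long along its x (handle end at x = -83 mm, bristle tip at +72 mm), 12 mm thick. Handle 20 mm wide, ferrule (x = +7 to +32 mm) 30 mm wide, bristles 28 mm wide. Origin: middle of its underside, at the balance point, where the handle can be gripped just behind the ferrule; z up.
- stapler: Bystander: black desk stapler, 130 mm long (its x), 36 mm wide, 51 mm high, standing on the table. Origin: centre of its underside. Not part of either kit.
- tape: Bystander: roll of tan tape lying flat, outside diameter 60 mm, hole 38 mm, 20 mm high. Origin: centre of its underside. Not part of either kit.
- paint_pot: Bystander: squat glass paint pot with blue paint and a black lid, 45 mm diameter, 35 mm high, standing. Origin: centre of its underside. Not part of either kit.
Mind the look-alikes: they are no part of the job. Leave any blue look-alike of the glue_small alone. Several things have the shape of the brush; the one meant has the colours described above.

How it is judged:
At the end, for the whole second after the job is handed in: Large bottle and tub in different bays of the large tray, small bottle and stamp in different bays of the small one (within 35 mm of the bay centre in x, 37 in y), brush along the trough (26 mm across, 28 along); all on the tray floor within 4 mm, upright or flat within 0.1 rad, still (((x of glue_big in the frame of tray_large between -0.072 and -0.002 m and y of glue_big in the frame of tray_large between 0.009 and 0.083 m and x of tub in the frame of tray_large between -0.072 and -0.002 m and y of tub in the frame of tray_large between -0.083 and -0.009 m) or (x of glue_big in the frame of tray_large between -0.072 and -0.002 m and y of glue_big in the frame of tray_large between -0.083 and -0.009 m and x of tub in the frame of tray_large between -0.072 and -0.002 m and y of tub in the frame of tray_large between 0.009 and 0.083 m)) and z of glue_big in the frame of tray_large between 0 and 0.008 m and angle between each of glue_big, tub, brush, glue_small, stamp's own z axis and vertical below 0.1 rad and linear speed of each of glue_big, tub, brush, glue_small, stamp below 0.02 m/s and angular speed of each of glue_big, tub, brush, glue_small, stamp below 0.2 rad/s and z of tub in the frame of tray_large between 0 and 0.008 m and x of brush in the frame of tray_large between 0.018 and 0.07 m and y of brush in the frame of tray_large between -0.028 and 0.028 m and z of brush in the frame of tray_large between 0 and 0.008 m and angle between the x axis of brush and the y axis of tray_large, either way round below 0.35 rad and ((x of glue_small in the frame of tray_small between -0.035 and 0.035 m and y of glue_small in the frame of tray_small between 0.009 and 0.083 m and x of stamp in the frame of tray_small between -0.035 and 0.035 m and y of stamp in the frame of tray_small between -0.083 and -0.009 m) or (x of glue_small in the frame of tray_small between -0.035 and 0.035 m and y of glue_small in the frame of tray_small between -0.083 and -0.009 m and x of stamp in the frame of tray_small between -0.035 and 0.035 m and y of stamp in the frame of tray_small between 0.009 and 0.083 m)) and z of glue_small in the frame of tray_small between 0 and 0.008 m and z of stamp in the frame of tray_small between 0 and 0.008 m); the robot touches nothing.
It fails at once if the stapler is shifted by more than 30 mm or tipped over (distance of stapler from where it was at the start of the episode above 0.03 m or angle between stapler's own z axis and vertical above 0.5 rad).
It fails at once if the tape is shifted by more than 30 mm or tipped over (distance of tape from where it was at the start of the episode above 0.03 m or angle between tape's own z axis and vertical above 0.5 rad).
It fails at once if the paint pot is shifted by more than 30 mm or tipped over (distance of paint_pot from where it was at the start of the episode above 0.03 m or angle between paint_pot's own z axis and vertical above 0.5 rad).
It also fails if it takes over 120 s, if anything falls off the work surface, if the arm or the gripper's body presses on something with over 40 N, if the wrist force passes 120 N, or if a joint passes its speed limit or range.

## Robot

A 7-joint arm with a two-finger parallel gripper is mounted at the origin on the work surface. World frame = base frame: x ahead of the robot, y to its left, z up, the work surface at z = 0. Lengths are in m, angles in rad, forces in N, time in s.
With the tool pointing down it reaches from about 0.35 to 0.775 m from the base axis. Payload 3.1 kg.
Tool frame: the origin (TCP) lies between the finger pads; the fingertips stand 19 mm ahead of it and the grasp point (between the pads) is the TCP; x points along the fingers, y is the direction in which the jaws open and shut, and the axes are right-handed (so a half turn about x gives the same grasp; the last joint's range is limited). The gripper opens to 85 mm and grips with 20 to 120 N. Pads are 22 mm wide; open, the fingers measure 114 mm over their backs; the gripper's body (76 mm by 85 mm) begins 54 mm behind the grasp point. The pads swing forward as they close: fully open they stand 13 mm farther back than shut.
Start: joints at [1.264, 0.311, 0.014, 1.512, -0.004, 1.319, -0.027], TCP at [0.144, -0.531, 0.25] pointing down, gripper open.
Joint ranges: [-2.7, 2.7], [-0.3, 1.91], [-1.27, 1.3], [0.12, 2.57], [-1.44, 4.58], [0.2, 2.03], [-3.05, 3.05]. Speed limits (rad/s): [2.79, 2.79, 3.14, 3.14, 3.14, 3.14, 3.14].

## Interface

Orientations are given as a 3x3 rotation matrix whose columns are the frame's x, y, z axes.
In Python, from bench import sensors, eyes, close_job gives the robot as it stands. The module is installed in compiled form; this text tells all that it offers.
- The arm moves only by the tool servo_tool, never from a script. Its argument "increments" is a list that holds one entry, the list of rows, each a list of 5 numbers: the closure, from -1 (fully open) to 1 (shut), so that 0 is half open, then the shift along the tool's x, y, z in cm, then the turn about the tool's x in degrees. In form: [[[grip, x, y, z, yaw], ...]]. A call has 1 to 5 rows; each row is the pose to reach, as a shift and turn from the pose measured when the call began, along the tool's axes at that moment; what a row does not reach only later rows make up. A row lasts 1/12 s, in which the tool goes at most 41.7 mm and 7.16 degrees, less where a joint would pass 70% of its speed; a pose out of reach is approached as far as the arm can. A call with a gripper value outside its range is refused whole. The fingers move at their own pace and stop on an object; "newtons" is the grip in N (left out, the last holds). Time passes only in rows, so rows that repeat a pose let the fingers close. It gives the time, the measured TCP pose, the force and the opening at its end, in the units of the state.
- sensors.get_state(): the state, without advancing time (a new reading comes with each control period).
- eyes.read_camera(name): name is "scene" or "top"; returns (picture, depth): 480x640x3 uint8, red, green, blue; 480x640 float32, m along the optical axis (not along the pixel's ray), 0 where there is no reading.
- eyes.calibration(name): a dict with "fx", "fy", "cx", "cy" (pixels), "world_from_camera" (4x4, takes a point from camera to world coordinates). Camera axes: x right, y down, z forward; pixel columns grow to the right and rows downward; lengths in m; the calibration is good to about 2 mm. A picture is of the moment at which its call begins. calibration takes no time and is no camera call.
- close_job(): hands the job in, once; it reports no verdict.
Trained networks look in the newest picture that a camera, given by its name, has taken for a name from the list of things; names that differ only in an ending like _2 or _b are one class to them, and where a whole thing is asked for, a point or a joint stands for the part that bears it (a point fixed in the world has none). Each returns a list of dicts, best first, with "p" (0 to 1); they miss things now and then, are a little off and sometimes report something else, mostly with a low value. They report only what shows in the picture. A call takes as long as a camera call. They do not tell look-alikes from the thing itself.
- eyes.outline_of(label, camera): "mask" (480x640 bool, what is visible of it) and "extent" ([left, top, right, bottom] in pixels, round what is visible of it).
The state is a dict: "t": time; "q": joint angles; "qvel": joint speeds; "joint_torque": joint torques, N m; "tcp_pos": TCP position; "tcp_rot": TCP orientation; "force": force on the tool from outside, world axes, zero at the start; "moment": the same for the moment, N m; "gripper_width": finger opening in m.
Only numpy, scipy, OpenCV 4.12 (cv2) and the standard library are available. Lean on these libraries where they do the work, as an engineer would, in place of code of your own. Each camera call takes 0.05 s, during which the arm holds its last target.

## Working session

There is one attempt and no reset: what is moved stays moved. The work goes in short steps, Python scripts to look and compute and a tool call to move; the robot and the scene stay as the last step left them, time stands still between calls to the robot, and variables do not carry over. Pictures are saved under pics/ and viewed, and the job is handed in when it is done.

Besides the shell and the picture viewer there is one more tool, called after "Emit:" as a command line: name --argument value ..., lists and objects as JSON in quotes. servo_tool: Moves the arm, as the interface text tells. Its arguments: {"type":"object","properties":{"increments":{"type":"array"},"newtons":{"type":"number"}},"required":["increments"]}

```bash
mkdir -p pics; python3 - <<'E'
from bench import sensors, eyes
import cv2,numpy as np
s=sensors.get_state(); print(s)
for n in("scene","top"):
    p,d=eyes.read_camera(n); cv2.imwrite(f"pics/{n}0.png",p[:,:,::-1]); np.savez(f"{n}0.npz",p=p,d=d)
    print(n,eyes.calibration(n))
E
```

```text
{'t': 0.0, 'q': array([ 1.26434252,  0.31176399,  0.01396959,  1.51310729, -0.00437964,
        1.31920194, -0.02722053]), 'qvel': array([-2.00313763e-05,  2.83785044e-04,  1.01482312e-04,  6.50531952e-04,
        1.18244482e-03, -4.11308240e-05,  1.57434119e-03]), 'joint_torque': array([-2.32103630e-04, -3.79917955e+01,  1.45935919e-01, -2.30595195e+01,
        1.21459365e-02,  1.35978236e-02,  1.37524526e-05]), 'tcp_pos': array([ 0.14375105, -0.53014761,  0.24917967]), 'tcp_rot': array([[-7.49198539e-04,  2.61750329e-01, -9.65135329e-01],
       [ 2.33277251e-03, -9.65132517e-01, -2.61751377e-01],
       [-9.99996998e-01, -2.44754491e-03,  1.12471900e-04]]), 'force': array([-0.43024408,  0.00618143,  0.03541299]), 'moment': array([ 0.0200563 ,  0.05448852, -0.00486318]), 'gripper_width': 0.08540257156200526}
scene {'fx': 436.31770120027596, 'fy': 436.31770120027596, 'cx': 318.4592451814144, 'cy': 242.2137700737369, 'world_from_camera': array([[ 0.436585  ,  0.71405346, -0.54728529,  1.0339586 ],
       [ 0.89957627, -0.35492703,  0.2545375 , -0.16356686],
       [-0.01249296, -0.60345212, -0.79730137,  0.66595233],
       [ 0.        ,  0.        ,  0.        ,  1.        ]])}
top {'fx': 444.8908132355441, 'fy': 444.8908132355441, 'cx': 323.33665878396135, 'cy': 239.58679156863855, 'world_from_camera': array([[ 0.00981122, -0.99459305,  0.10338477,  0.51520235],
       [-0.99951075, -0.00668365,  0.03055482,  0.02163621],
       [-0.02969863, -0.10363397, -0.99417201,  0.92385186],
       [ 0.        ,  0.        ,  0.        ,  1.        ]])}
```

View pics/scene0.png

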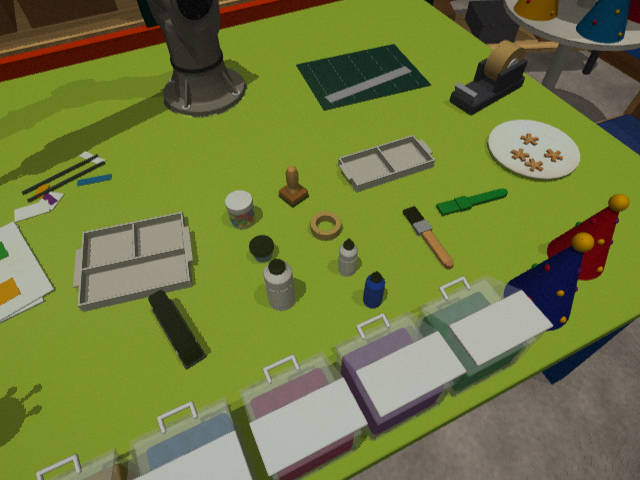

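View pics/top0.png

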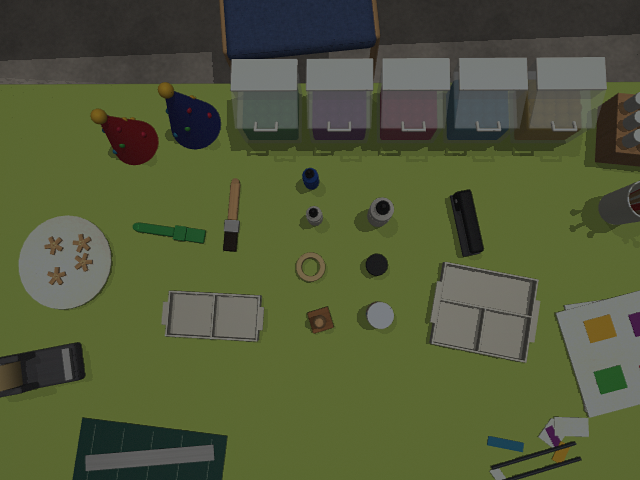

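The scene view shows every item. In the top view:

| Item | Pixel position (top view) |
|---|---|
| Large tray | (485,312), trough at the top of the picture |
| Small tray | (213,316) |
| Big bottle | (381,212) |
| Small bottle | (314,216), with the blue decoy at (311,179) |
| Tub | (380,315) |
| Stamp | (320,320) |
| Brush | (233,215), with the green decoy at (170,232) |

Next I'll localise them.

```bash
cat > h.py <<'E'
from bench import sensors, eyes
import cv2,numpy as np
def cloud(d,cam):
    c=eyes.calibration(cam); T=c["world_from_camera"]
    v,u=np.mgrid[0:480,0:640]
    P=np.stack([(u-c["cx"])/c["fx"]*d,(v-c["cy"])/c["fy"]*d,d],-1)
    return P@T[:3,:3].T+T[:3,3]
def project(p,cam):
    c=eyes.calibration(cam); T=c["world_from_camera"]
    q=(np.asarray(p)-T[:3,3])@T[:3,:3]
    return q[...,0]/q[...,2]*c["fx"]+c["cx"],q[...,1]/q[...,2]*c["fy"]+c["cy"]
E
python3 - <<'E'
from h import *
import pickle
C={};D={}
res={}
for n in("top","scene"):
    p,d=eyes.read_camera(n); C[n]=cloud(d,n); D[n]=d
    for l in "tray_large tray_small glue_big glue_small tub stamp brush stapler tape paint_pot".split():
        for k,r in enumerate(eyes.outline_of(l,n)[:4]):
            if r["p"]<.2: continue
            m=r["mask"]&(d>0); P=C[n][m]; col=p[m].mean(0).round()
            res.setdefault((n,l),[]).append((r["p"],P,r["mask"]))
            (c,sz,a)=cv2.minAreaRect((P[P[:,2]>0.006][:,:2]*1000).astype(np.float32))
            zt=np.percentile(P[:,2],98)
            tp=P[P[:,2]>zt-.006][:,:2]
            print(n,l,round(r["p"],2),np.array(r["extent"]).round(),col,"rect",np.round(c,1),np.round(sz,1),round(a,1),"zt",round(zt,3),"top",np.round((tp.min(0)+tp.max(0))*500,1),np.round((tp.max(0)-tp.min(0))*1000,1), np.round(np.median(tp,0)*1000,1))
pickle.dump(res,open("res.pkl","wb")); np.savez("c.npz",top=C["top"],scene=C["scene"])
E
```

```text
top tray_large 0.84 [431. 264. 544. 360.] [109. 107.  99.] rect [ 468.8 -273.2] [207.2 166.1] 79.3 zt 0.023 top [ 469.  -272.8] [192.9 215.7] [ 467.6 -269.2]
top tray_small 0.73 [307. 204. 322. 226.] [66. 67. 59.] rect [655.8  66.2] [31. 29.] 0.5 zt 0.089 top [655.9  67.8] [5.7 7.7] [655.7  67.6]
top tray_small 0.63 [161. 290. 266. 341.] [106. 105.  97.] rect [453.7 272.2] [206.7  92.1] 87.5 zt 0.023 top [454.6 272.3] [ 98.1 207.2] [453.5 272.4]
top glue_big 0.59 [367. 196. 395. 227.] [63. 62. 60.] rect [660.4 -61. ] [43.4 42.3] 0.2 zt 0.119 top [661.3 -63.3] [9.5 9.4] [661.3 -62.1]
top glue_small 0.71 [306. 206. 320. 224.] [61. 60. 58.] rect [654.2  66.5] [27.8 28.3] 0.1 zt 0.089 top [655.9  66.7] [5.7 5.5] [655.8  67.4]
top glue_small 0.66 [303. 166. 320. 190.] [17. 26. 47.] rect [732.4  75.4] [29.7 31. ] 85.9 zt 0.088 top [733.2  76.5] [6.5 7.7] [732.3  76.2]
top glue_small 0.42 [307. 306. 334. 335.] [77. 57. 36.] rect [447.4  54.4] [44.  43.9] 17.7 zt 0.08 top [447.5  54.3] [18.6 18.9] [447.8  54.2]
top tub 0.66 [366. 299. 393. 331.] [115. 119. 122.] rect [461.4 -61.1] [49.4 48.9
[... 1695 characters left out ...]
17.] [25. 92. 28.] rect [626.1 374.3] [155.7  30.8] 81.9 zt 0.013 top [623.8 374.6] [ 39.6 154.6] [626.3 357.8]
scene brush 0.66 [399. 206. 453. 269.] [107.  88.  54.] rect [661.9 240.1] [ 31.  154.7] 86.1 zt 0.013 top [661.9 242. ] [153.7  32.3] [655.6 239.2]
scene stapler 0.97 [151. 289. 208. 370.] [37. 42. 23.] rect [ 630.9 -244.4] [160.3  35.7] 10.7 zt 0.052 top [ 644.8 -242.1] [123.7  47.4] [ 650. -241.]
scene tape 0.95 [310. 215. 342. 241.] [117. 102.  51.] rect [554.4  74.6] [58.6 57.9] 69.9 zt 0.021 top [554.3  75.1] [59.8 57.7] [556.3  74.6]
scene paint_pot 0.79 [249. 236. 277. 263.] [39. 45. 25.] rect [558.8 -58. ] [44.2 43.5] 11.0 zt 0.036 top [559. -58.] [44.9 43.3] [560.1 -58. ]
```

Emit:
servo_tool --increments '[[[-1, 0, -2.6, -3.0, 3], [-1, 0, -5.2, -6.0, 6], [-1, 0, -7.8, -9.0, 9], [-1, 0, -10.4, -12.0, 12], [-1, 0, -13.0, -15.0, 15]]]' --newtons 40

```text
t: 1.62
tcp_pos: [0.2554, -0.3645, 0.2505]
tcp_rot: [[0.0, -0.0, -1.0], [-0.001, -1.0, 0.0], [-1.0, 0.001, -0.0]]
force: [0.8, -0.4, 0.0]
gripper_width: 0.0853
```

Emit:
servo_tool --increments '[[[-1, 0, -3.4, -2.3, 0], [-1, 0, -6.8, -4.6, 0], [-1, 0, -10.2, -6.9, 0], [-1, 0, -13.6, -9.2, 0], [-1, 2, -17.0, -11.5, 0]]]'

```text
t: 2.03
tcp_pos: [0.372, -0.1962, 0.2354]
tcp_rot: [[0.008, 0.001, -1.0], [-0.005, -1.0, -0.001], [-1.0, 0.005, -0.008]]
force: [1.8, -0.4, 0.2]
gripper_width: 0.0854
```

Emit:
servo_tool --increments '[[[-1, 2, -3.4, -2.3, 0], [-1, 4, -6.8, -4.6, 0], [-1, 6, -10.2, -6.9, 0], [-1, 8, -13.3, -9.1, 0], [-1, 9, -13.3, -9.1, 0]]]'

```text
t: 2.45
tcp_pos: [0.4664, -0.0572, 0.1452]
tcp_rot: [[0.012, 0.009, -1.0], [-0.001, -1.0, -0.009], [-1.0, 0.001, -0.012]]
force: [0.2, -0.2, 0.2]
gripper_width: 0.0854
```

Emit:
servo_tool --increments '[[[-1, 0, 0.4, 0.5, 0], [-1, 2, 0.4, 0.5, 0], [-1, 4, 0.4, 0.5, 0], [-1, 5, 0.4, 0.5, 0], [-1, 5, 0.4, 0.5, 0]]]'

```text
t: 2.87
tcp_pos: [0.4598, -0.0624, 0.0934]
tcp_rot: [[0.007, 0.007, -1.0], [-0.001, -1.0, -0.007], [-1.0, 0.001, -0.007]]
force: [0.3, -0.1, 0.4]
gripper_width: 0.085
```

Emit:
servo_tool --increments '[[[-1, 2, -0.1, -0.1, 0], [-1, 4, -0.1, -0.1, 0], [-1, 4.8, -0.1, -0.1, 0], [-1, 4.8, -0.1, -0.1, 0], [0.5, 4.8, -0.1, -0.1, 0]]]'

```text
t: 3.28
tcp_pos: [0.4616, -0.0618, 0.0462]
tcp_rot: [[0.008, 0.007, -1.0], [-0.001, -1.0, -0.007], [-1.0, 0.001, -0.008]]
force: [-0.0, -0.4, -0.2]
gripper_width: 0.0751
```

Emit:
servo_tool --increments '[[[1, 0, 0, 0, 0], [1, 0, 0, 0, 0], [1, 0, 0, 0, 0], [1, 0, 0, 0, 0], [1, 0, 0, 0, 0]]]'

```text
t: 3.7
tcp_pos: [0.4632, -0.0621, 0.048]
tcp_rot: [[0.011, 0.006, -1.0], [-0.002, -1.0, -0.006], [-1.0, 0.002, -0.011]]
force: [-0.9, -0.9, 6.7]
gripper_width: 0.0507
```

Emit:
servo_tool --increments '[[[1, -2, 0, 0, 0], [1, -4, 0, 0, 0], [1, -6, 2, 0, 0], [1, -7, 5, 1, 0], [1, -7, 8, 1.5, 0]]]'

```text
t: 4.12
tcp_pos: [0.4497, -0.1423, 0.1211]
tcp_rot: [[0.017, 0.01, -1.0], [-0.004, -1.0, -0.01], [-1.0, 0.004, -0.017]]
force: [0.6, -0.3, -1.8]
gripper_width: 0.0512
```

Emit:
servo_tool --increments '[[[1, 0, 3.5, 0.5, 0], [1, 0, 7, 1, 0], [1, 0, 10.5, 1.5, 0], [1, 0, 14, 2, 0], [1, 0, 16, 2.4, 0]]]'

```text
t: 4.53
tcp_pos: [0.4257, -0.3079, 0.1218]
tcp_rot: [[0.017, 0.005, -1.0], [-0.008, -1.0, -0.005], [-1.0, 0.008, -0.017]]
force: [-0.8, -1.1, -0.6]
gripper_width: 0.051
```

Emit:
servo_tool --increments '[[[1, 2, 0.3, 0.1, 0], [1, 4, 0.3, 0.1, 0], [1, 6, 0.3, 0.1, 0], [1, 6.6, 0.3, 0.1, 0], [1, 6.6, 0.3, 0.1, 0]]]'

```text
t: 4.95
tcp_pos: [0.4243, -0.3103, 0.0542]
tcp_rot: [[0.014, 0.005, -1.0], [-0.005, -1.0, -0.005], [-1.0, 0.005, -0.014]]
force: [0.4, -0.4, -0.7]
gripper_width: 0.0511
```

Emit:
servo_tool --increments '[[[1, 0.15, 0, 0, 0], [1, 0.15, 0, 0, 0], [-0.55, 0.15, 0, 0, 0], [-0.55, 0.15, 0, 0, 0], [-0.55, 0.15, 0, 0, 0]]]'

```text
t: 5.37
tcp_pos: [0.4251, -0.3107, 0.0537]
tcp_rot: [[0.015, 0.005, -1.0], [-0.006, -1.0, -0.005], [-1.0, 0.006, -0.015]]
force: [0.1, 0.1, 0.2]
gripper_width: 0.0664
```

Emit:
servo_tool --increments '[[[-0.55, 0, 0, 0, 0], [-0.55, -2, 0, 0, 0], [-0.55, -5, 0, 0, 0], [-0.55, -8, 0, 0, 0], [-0.55, -11, 0, 0, 0]]]'

```text
t: 5.78
tcp_pos: [0.4233, -0.3098, 0.1651]
tcp_rot: [[0.015, 0.005, -1.0], [-0.006, -1.0, -0.006], [-1.0, 0.006, -0.015]]
force: [0.4, -0.4, -0.0]
gripper_width: 0.0665
```

Emit:
servo_tool --increments '[[[-1, -1, -2.8, -2.7, 0], [-1, -2, -5.6, -5.4, 0], [-1, -2, -8.4, -8.1, 0], [-1, -2, -11.2, -10.8, 0], [-1, -2, -14, -13.5, 0]]]'

```text
t: 6.2
tcp_pos: [0.5584, -0.1677, 0.1873]
tcp_rot: [[0.017, 0.005, -1.0], [-0.007, -1.0, -0.005], [-1.0, 0.007, -0.017]]
force: [1.1, -0.7, -0.1]
gripper_width: 0.0856
```

Emit:
servo_tool --increments '[[[-1, 0, -2.8, -2.7, 0], [-1, 0, -5.6, -5.4, 0], [-1, 0, -8.4, -8.1, 0], [-1, 0, -11, -10.5, 0], [-1, 0, -11, -10.5, 0]]]'

```text
t: 6.62
tcp_pos: [0.6664, -0.046, 0.1879]
tcp_rot: [[0.02, 0.017, -1.0], [0.003, -1.0, -0.016], [-1.0, -0.002, -0.02]]
force: [-0.2, 1.9, 0.5]
gripper_width: 0.0855
```

Emit:
servo_tool --increments '[[[-1, 0, 1.4, 0.5, 0], [-1, 0, 1.4, 0.5, 0], [-1, 1, 1.4, 0.6, 0], [-1, 2, 1.4, 0.6, 0], [-1, 2, 1.4, 0.6, 0]]]'

```text
t: 7.03
tcp_pos: [0.6585, -0.0622, 0.1646]
tcp_rot: [[0.015, 0.014, -1.0], [0.002, -1.0, -0.014], [-1.0, -0.002, -0.015]]
force: [0.2, 0.3, -0.4]
gripper_width: 0.0853
```

Emit:
servo_tool --increments '[[[-1, 2.5, 0, -0.1, 0], [-1, 5, 0, -0.1, 0], [-1, 7.5, 0, -0.1, 0], [-1, 8.9, 0, -0.1, 0], [-1, 8.9, 0, -0.1, 0]]]'

```text
t: 7.45
tcp_pos: [0.6568, -0.063, 0.0707]
tcp_rot: [[0.005, 0.013, -1.0], [0.002, -1.0, -0.013], [-1.0, -0.002, -0.005]]
force: [-1.0, 0.1, -1.3]
gripper_width: 0.0854
```

Emit:
servo_tool --increments '[[[0.5, 0, 0, 0, 0], [1, 0, 0, 0, 0], [1, 0, 0, 0, 0], [1, 0, 0, 0, 0], [1, 0, 0, 0, 0]]]'

```text
t: 7.87
tcp_pos: [0.658, -0.0629, 0.0724]
tcp_rot: [[0.008, 0.013, -1.0], [0.002, -1.0, -0.013], [-1.0, -0.002, -0.008]]
force: [-0.3, 0.2, 2.5]
gripper_width: 0.0449
```

Emit:
servo_tool --increments '[[[1, -2, 0, 0, 0], [1, -4.5, 0, 0, 0], [1, -7, 0, 0, 0], [1, -9, 2, 2.7, 0], [1, -10, 4, 5.4, 0]]]'

```text
t: 8.28
tcp_pos: [0.606, -0.1012, 0.1754]
tcp_rot: [[0.015, 0.018, -1.0], [0.003, -1.0, -0.018], [-1.0, -0.003, -0.015]]
force: [0.5, -0.7, -1.3]
gripper_width: 0.045
```

Emit:
servo_tool --increments '[[[1, 0, 2, 2.7, 0], [1, 0, 4, 5.4, 0], [1, 0, 6.5, 8.5, 0], [1, 0, 9, 12, 0], [1, 0, 11, 15, 0]]]'

```text
t: 8.7
tcp_pos: [0.4559, -0.2156, 0.1731]
tcp_rot: [[0.015, 0.017, -1.0], [0.002, -1.0, -0.017], [-1.0, -0.001, -0.015]]
force: [-0.1, -1.0, -0.6]
gripper_width: 0.0445
```

Emit:
servo_tool --increments '[[[1, 0, 0.4, 1.7, 0], [1, 2.5, 0.4, 1.7, 0], [1, 5, 0.4, 1.7, 0], [1, 7.5, 0.4, 1.8, 0], [1, 8.5, 0.4, 1.8, 0]]]'

```text
t: 9.12
tcp_pos: [0.4367, -0.219, 0.0853]
tcp_rot: [[0.01, 0.017, -1.0], [0.004, -1.0, -0.017], [-1.0, -0.003, -0.01]]
force: [-0.8, 0.4, -0.9]
gripper_width: 0.0451
```

Emit:
servo_tool --increments '[[[1, 0.3, 0, 0, 0], [1, 0.6, 0, 0, 0], [1, 0.9, 0, 0, 0], [1, 0.9, 0, 0, 0]]]'

```text
t: 9.45
tcp_pos: [0.4376, -0.2192, 0.077]
tcp_rot: [[0.012, 0.017, -1.0], [0.003, -1.0, -0.017], [-1.0, -0.003, -0.012]]
force: [-0.3, 1.4, -0.4]
gripper_width: 0.0449
```

Release to about 60 mm and rise.

Emit:
servo_tool --increments '[[[-0.4, 0, 0, 0, 0], [-0.4, 0, 0, 0, 0], [-0.4, 0, 0, 0, 0], [-0.4, 0, 0, 0, 0]]]'

```text
t: 9.78
tcp_pos: [0.4382, -0.2195, 0.0777]
tcp_rot: [[0.013, 0.017, -1.0], [0.002, -1.0, -0.017], [-1.0, -0.002, -0.013]]
force: [-0.1, -0.3, -0.4]
gripper_width: 0.0598
```

Emit:
servo_tool --increments '[[[-0.4, -2, 0, 0, 0], [-0.4, -5, 0, 0, 0], [-0.4, -8, 0, 0, 0], [-0.4, -11, 0, 0, 0], [-0.4, -13, 0, 0, 0]]]'

```text
t: 10.2
tcp_pos: [0.4377, -0.2201, 0.2111]
tcp_rot: [[0.017, 0.017, -1.0], [-0.0, -1.0, -0.017], [-1.0, 0.0, -0.017]]
force: [1.3, -0.2, -0.3]
gripper_width: 0.0598
```

```bash
python3 - <<'E'
from h import *
for n in("scene","top"):
    p,d=eyes.read_camera(n); cv2.imwrite(f"pics/{n}1.png",np.clip(p[:,:,::-1]*1.5,0,255).astype(np.uint8))
E
```

```text
(no output)
```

View pics/scene1.png

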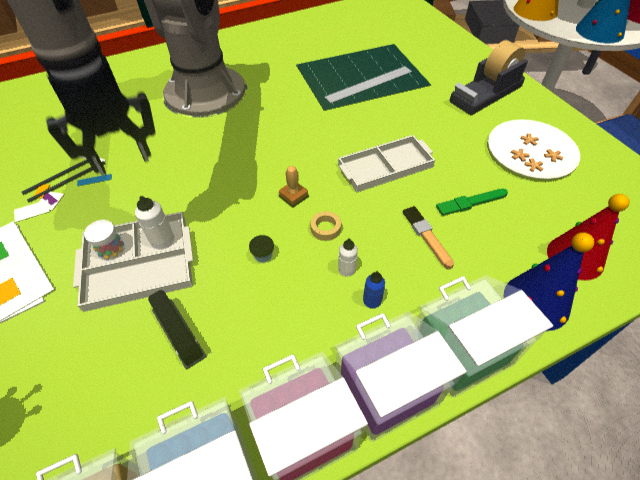

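The tub (103,238) and big bottle (153,222) stand upright in their own bays. The stamp at (293,185) is next.

Emit:
servo_tool --increments '[[[-1, 0, -3.6, -0.2, 0], [-1, 0, -7.2, -0.4, 0], [-1, 0, -10.8, -0.6, 0], [-1, 1, -14.4, -0.8, 0], [-1, 2, -18, -1.0, 0]]]'

```text
t: 10.72
tcp_pos: [0.4465, -0.0393, 0.1916]
tcp_rot: [[0.023, 0.017, -1.0], [-0.003, -1.0, -0.017], [-1.0, 0.004, -0.022]]
force: [0.8, -0.3, -0.3]
gripper_width: 0.0853
```

Emit:
servo_tool --increments '[[[-1, 1, -3.5, -0.2, 0], [-1, 2, -7, -0.4, 0], [-1, 3, -9.3, -0.6, 0], [-1, 4, -9.3, -0.6, 0], [-1, 5, -9.3, -0.6, 0]]]'

```text
t: 11.13
tcp_pos: [0.4515, 0.0552, 0.1403]
tcp_rot: [[0.022, 0.021, -1.0], [-0.003, -1.0, -0.021], [-1.0, 0.003, -0.022]]
force: [1.2, 0.1, -0.5]
gripper_width: 0.0855
```

Emit:
servo_tool --increments '[[[-1, 2, 0.1, 0.4, 0], [-1, 4, 0.1, 0.5, 0], [-1, 6, 0.1, 0.5, 0], [-1, 8, 0.1, 0.6, 0], [-1, 8, 0.1, 0.6, 0]]]'

```text
t: 11.55
tcp_pos: [0.4433, 0.051, 0.0562]
tcp_rot: [[0.012, 0.018, -1.0], [-0.005, -1.0, -0.018], [-1.0, 0.005, -0.012]]
force: [-0.8, -0.7, -0.3]
gripper_width: 0.0855
```

Emit:
servo_tool --increments '[[[0.5, 0, 0, 0, 0], [1, 0, 0, 0, 0], [1, 0, 0, 0, 0], [1, 0, 0, 0, 0], [1, 0, 0, 0, 0]]]'

```text
t: 11.97
tcp_pos: [0.4444, 0.0511, 0.0572]
tcp_rot: [[0.015, 0.018, -1.0], [-0.005, -1.0, -0.018], [-1.0, 0.005, -0.015]]
force: [0.2, -0.1, 0.4]
gripper_width: 0.0257
```

Emit:
servo_tool --increments '[[[1, 0, 0, 0, 0], [1, 0, 0, 0, 0]]]'

```text
t: 12.13
tcp_pos: [0.4448, 0.0512, 0.0577]
tcp_rot: [[0.016, 0.018, -1.0], [-0.005, -1.0, -0.018], [-1.0, 0.005, -0.016]]
force: [1.1, 0.7, -0.7]
gripper_width: 0.0237
```

Emit:
servo_tool --increments '[[[1, -2, 0, 0, 0], [1, -5, 0, 0, 0], [1, -7.5, -2, 0, 0], [1, -8, -5.5, -0.3, 0], [1, -8, -9, -0.5, 0]]]'

```text
t: 12.55
tcp_pos: [0.4494, 0.1418, 0.14]
tcp_rot: [[0.022, 0.013, -1.0], [-0.005, -1.0, -0.013], [-1.0, 0.005, -0.022]]
force: [0.8, -0.1, -0.5]
gripper_width: 0.024
```

Emit:
servo_tool --increments '[[[1, 0, -3.6, -0.2, 0], [1, 0, -7.2, -0.4, 0], [1, 0, -10.8, -0.6, 0], [1, 0, -14.4, -0.8, 0], [1, 0, -17, -1, 0]]]'

```text
t: 12.97
tcp_pos: [0.4561, 0.3159, 0.1396]
tcp_rot: [[0.022, 0.016, -1.0], [-0.002, -1.0, -0.016], [-1.0, 0.003, -0.022]]
force: [0.3, 0.9, -0.5]
gripper_width: 0.0237
```

Emit:
servo_tool --increments '[[[1, 2, -0.2, 0.3, 0], [1, 4, -0.2, 0.4, 0], [1, 6, -0.2, 0.4, 0], [1, 7, -0.2, 0.4, 0], [1, 7, -0.2, 0.4, 0]]]'

```text
t: 13.38
tcp_pos: [0.452, 0.3159, 0.0669]
tcp_rot: [[0.017, 0.016, -1.0], [-0.006, -1.0, -0.016], [-1.0, 0.006, -0.017]]
force: [-0.0, 0.2, -1.1]
gripper_width: 0.024
```

Emit:
servo_tool --increments '[[[1, 0.3, 0, 0, 0], [1, 0.6, 0, 0, 0], [1, 0.7, 0, 0, 0], [1, 0.7, 0, 0, 0]]]'

```text
t: 13.72
tcp_pos: [0.4528, 0.3161, 0.061]
tcp_rot: [[0.019, 0.016, -1.0], [-0.005, -1.0, -0.016], [-1.0, 0.006, -0.019]]
force: [-0.7, -0.0, 1.2]
gripper_width: 0.024
```

Touching. Release to about 42 mm and rise.

Emit:
servo_tool --increments '[[[0, 0, 0, 0, 0], [0, 0, 0, 0, 0], [0, 0, 0, 0, 0], [0, 0, 0, 0, 0]]]'

```text
t: 14.05
tcp_pos: [0.4529, 0.3162, 0.0612]
tcp_rot: [[0.019, 0.016, -1.0], [-0.005, -1.0, -0.016], [-1.0, 0.005, -0.019]]
force: [0.6, -0.2, 0.5]
gripper_width: 0.0425
```

Emit:
servo_tool --increments '[[[0, -2, 0, 0, 0], [0, -5, 0, 0, 0], [0, -8, 0, 0, 0], [0, -9, 1, -1, 0], [0, -9, 3, -3, 0]]]'

```text
t: 14.47
tcp_pos: [0.4802, 0.2931, 0.1564]
tcp_rot: [[0.024, 0.024, -0.999], [0.003, -1.0, -0.024], [-1.0, -0.002, -0.024]]
force: [-0.3, 0.4, 0.0]
gripper_width: 0.0426
```

Emit:
servo_tool --increments '[[[-1, 0, 3.2, -2.3, 0], [-1, 0, 6.4, -4.7, 0], [-1, 0, 9.6, -7, 0], [-1, 0, 12.8, -9.4, 0], [-1, 0, 16, -11.8, 0]]]'

```text
t: 14.88
tcp_pos: [0.603, 0.1343, 0.1591]
tcp_rot: [[0.025, 0.025, -0.999], [0.003, -1.0, -0.025], [-1.0, -0.002, -0.025]]
force: [0.7, 0.2, 0.1]
gripper_width: 0.0853
```

Emit:
servo_tool --increments '[[[-1, 0, 3.2, -2.3, 0], [-1, 0, 6.4, -4.7, 0], [-1, 0, 7.2, -5.3, 0], [-1, 0, 7.2, -5.3, 0]]]'

```text
t: 15.22
tcp_pos: [0.6601, 0.0566, 0.1592]
tcp_rot: [[0.025, 0.015, -1.0], [-0.001, -1.0, -0.015], [-1.0, 0.002, -0.025]]
force: [-0.3, -0.1, 0.2]
gripper_width: 0.0853
```

Emit:
servo_tool --increments '[[[-1, 0, -1.0, 0.3, 0], [-1, 1, -1.0, 0.3, 0], [-1, 3, -1.0, 0.4, 0], [-1, 5, -1.0, 0.4, 0], [-1, 5, -1.0, 0.4, 0]]]'

```text
t: 15.63
tcp_pos: [0.6527, 0.0686, 0.104]
tcp_rot: [[0.015, 0.02, -1.0], [-0.002, -1.0, -0.02], [-1.0, 0.002, -0.015]]
force: [-1.0, -0.0, -1.2]
gripper_width: 0.0856
```

Emit:
servo_tool --increments '[[[-1, 2, 0.1, -0.3, 0], [-1, 4, 0.1, -0.3, 0], [-1, 5.4, 0.1, -0.3, 0], [-1, 5.4, 0.1, -0.3, 0], [0, 5.4, 0.1, -0.3, 0]]]'

```text
t: 16.05
tcp_pos: [0.6558, 0.0684, 0.0499]
tcp_rot: [[0.014, 0.021, -1.0], [-0.001, -1.0, -0.021], [-1.0, 0.002, -0.014]]
force: [-0.5, 0.2, 0.1]
gripper_width: 0.0756
```

Emit:
servo_tool --increments '[[[1, 0, 0, 0, 0], [1, 0, 0, 0, 0], [1, 0, 0, 0, 0], [1, 0, 0, 0, 0], [1, 0, 0, 0, 0]]]'

```text
t: 16.47
tcp_pos: [0.6569, 0.0687, 0.0514]
tcp_rot: [[0.017, 0.021, -1.0], [-0.001, -1.0, -0.021], [-1.0, 0.001, -0.017]]
force: [0.3, -0.3, 4.0]
gripper_width: 0.0308
```

Emit:
servo_tool --increments '[[[1, -3, 0, 0, 0], [1, -6, 0, 0, 0], [1, -9, 0, 0, 0], [1, -9, -2.3, 2.9, 0], [1, -9, -4.6, 5.8, 0]]]'

```text
t: 16.88
tcp_pos: [0.5993, 0.1121, 0.1431]
tcp_rot: [[0.024, 0.015, -1.0], [-0.0, -1.0, -0.015], [-1.0, 0.001, -0.024]]
force: [0.0, 1.9, -0.5]
gripper_width: 0.0311
```

Emit:
servo_tool --increments '[[[1, 0, -2.3, 2.9, 0], [1, 0, -4.6, 5.8, 0], [1, 0, -7, 8.7, 0], [1, 0, -9.2, 11.6, 0], [1, 0, -11.5, 14.5, 0]]]'

```text
t: 17.3
tcp_pos: [0.451, 0.2255, 0.1396]
tcp_rot: [[0.024, 0.014, -1.0], [-0.001, -1.0, -0.014], [-1.0, 0.001, -0.024]]
force: [0.4, 0.0, -0.1]
gripper_width: 0.0309
```

Emit:
servo_tool --increments '[[[1, 2, 0, 0, 0], [1, 4, 0, 0, 0], [1, 6, 0, -0.2, 0], [1, 7.8, 0, -0.2, 0], [1, 7.8, 0, -0.2, 0]]]'

```text
t: 17.72
tcp_pos: [0.4524, 0.2235, 0.0585]
tcp_rot: [[0.018, 0.014, -1.0], [-0.004, -1.0, -0.014], [-1.0, 0.005, -0.018]]
force: [-0.6, -0.7, -1.7]
gripper_width: 0.0308
```

Emit:
servo_tool --increments '[[[1, 0.2, 0, 0, 0], [1, 0.5, 0, 0, 0], [1, 0.6, 0, 0, 0], [1, 0.6, 0, 0, 0]]]'

```text
t: 18.05
tcp_pos: [0.4525, 0.2236, 0.0553]
tcp_rot: [[0.019, 0.014, -1.0], [-0.006, -1.0, -0.014], [-1.0, 0.006, -0.019]]
force: [-4.2, -3.0, 12.9]
gripper_width: 0.0306
```

Emit:
servo_tool --increments '[[[1, 0, 0, 0, 0], [-0.1, 0, 0, 0, 0], [-0.1, 0, 0, 0, 0], [-0.1, 0, 0, 0, 0], [-0.1, 0, 0, 0, 0]]]'

```text
t: 18.47
tcp_pos: [0.4527, 0.2235, 0.0553]
tcp_rot: [[0.019, 0.014, -1.0], [-0.006, -1.0, -0.014], [-1.0, 0.006, -0.019]]
force: [0.3, 0.5, -0.4]
gripper_width: 0.0468
```

Emit:
servo_tool --increments '[[[-0.1, -2, 0, 0, 0], [-0.1, -5, 0, 0, 0], [-0.1, -8, 0, 0, 0], [-0.1, -11, 0, -2, 0], [-0.1, -11, 0, -5, 0]]]'

```text
t: 18.88
tcp_pos: [0.5017, 0.2283, 0.1728]
tcp_rot: [[0.028, 0.018, -0.999], [-0.001, -1.0, -0.018], [-1.0, 0.002, -0.028]]
force: [1.0, 0.6, 0.8]
gripper_width: 0.0471
```

```bash
python3 - <<'E'
from h import *
for n in("scene","top"):
    p,d=eyes.read_camera(n); cv2.imwrite(f"pics/{n}2.png",np.clip(p[:,:,::-1]*1.5,0,255).astype(np.uint8))
    P=cloud(d,n)
    for r in eyes.outline_of("brush",n):
        m=r["mask"]&(d>0); Q=P[m]
        if r["p"]<.3: continue
        print(n,r["p"],p[m].mean(0))
        if Q[:,1].mean()<.3:
            Q=Q[Q[:,2]>.005]
            for x in np.arange(.58,.745,.008):
                s=Q[abs(Q[:,0]-x)<.004]
                if len(s): print(round(x,3),len(s),(s[:,1].min()*1000).round(1),(s[:,1].max()*1000).round(1))
E
```

```text
scene 0.72 [25.92713568 96.8241206  29.49874372]
top 0.79 [33.60487805 82.77926829 42.2597561 ]
top 0.69 [82.66902238 70.76796231 55.35335689]
0.588 41 230.8 258.5
0.596 53 230.7 258.6
0.604 44 231.4 256.8
0.612 52 229.6 256.5
0.62 55 229.5 257.7
0.628 56 228.0 256.8
0.636 59 227.7 257.3
0.644 59 226.6 257.4
0.652 35 226.9 255.5
0.66 38 230.8 249.9
0.668 40 230.3 249.8
0.676 38 230.0 250.6
0.684 34 229.2 248.1
0.692 38 229.5 248.8
0.7 38 228.4 249.8
0.708 39 228.2 247.1
0.716 35 228.2 247.0
0.724 34 228.0 248.5
0.732 27 228.2 243.5
0.74 3 235.1 238.4
top 0.43 [113.11199062 111.43520962 103.40428027]
```

View pics/scene2.png

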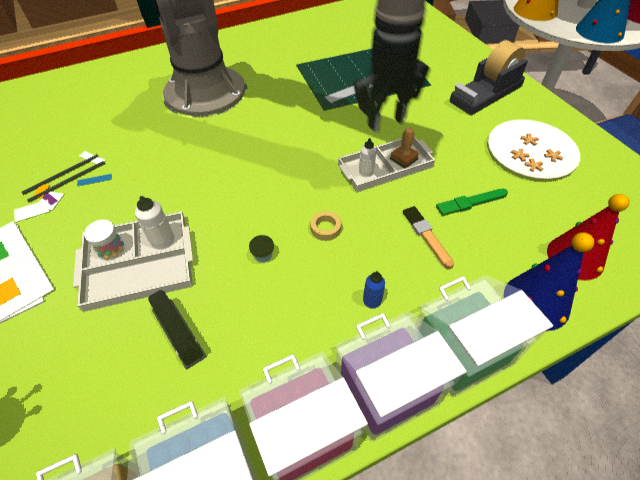

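Both small-tray items stand in their bays: bottle (369,160), stamp (405,150). The brush's ferrule edge is at x≈0.655, so I'll grip the handle at about (0.668, 0.239).

Emit:
servo_tool --increments '[[[-1, 0, -0.2, -3.5, 2], [-1, 0, -0.4, -7, 4], [-1, 0, -0.6, -10.5, 5], [-1, 0, -0.8, -14, 5], [-1, 0, -0.8, -16.4, 5]]]'

```text
t: 19.5
tcp_pos: [0.6658, 0.2343, 0.1667]
tcp_rot: [[0.016, -0.075, -0.997], [-0.006, -0.997, 0.075], [-1.0, 0.005, -0.016]]
force: [-0.2, -0.9, 0.2]
gripper_width: 0.0849
```

Emit:
servo_tool --increments '[[[-0.2, 0, 0, 0, 0], [-0.2, 2, 0, 0, 0], [-0.2, 4, 0, 0, 0], [-0.2, 6, 0, 0, 0], [-0.2, 6, 0, 0, 0]]]'

```text
t: 19.92
tcp_pos: [0.6618, 0.2328, 0.1004]
tcp_rot: [[0.004, -0.072, -0.997], [-0.011, -0.997, 0.072], [-1.0, 0.011, -0.005]]
force: [-1.4, -1.5, -0.9]
gripper_width: 0.0511
```

Emit:
servo_tool --increments '[[[-0.2, 0, -0.7, -0.6, 0], [-0.2, 2, -0.7, -0.6, 0], [-0.2, 4, -0.7, -0.6, 0], [-0.2, 5.5, -0.7, -0.6, 0], [-0.2, 5.5, -0.7, -0.6, 0]]]'

```text
t: 20.33
tcp_pos: [0.6662, 0.2386, 0.0425]
tcp_rot: [[-0.001, -0.071, -0.997], [-0.013, -0.997, 0.071], [-1.0, 0.013, 0.001]]
force: [-0.5, -0.6, -1.2]
gripper_width: 0.051
```

Emit:
servo_tool --increments '[[[-0.2, 1, -0.1, -0.2, 0], [-0.2, 1.9, -0.1, -0.2, 0], [-0.2, 1.9, -0.1, -0.2, 0], [0.3, 1.9, -0.1, -0.2, 0], [1, 1.9, -0.1, -0.2, 0]]]'

```text
t: 20.75
tcp_pos: [0.6687, 0.2396, 0.0243]
tcp_rot: [[-0.0, -0.071, -0.997], [-0.012, -0.997, 0.071], [-1.0, 0.012, -0.001]]
force: [0.9, 0.4, 0.1]
gripper_width: 0.0277
```

Emit:
servo_tool --increments '[[[1, 0, 0, 0, 0], [1, 0, 0, 0, 0], [1, 0, 0, 0, 0], [1, 0, 0, 0, 0], [1, 0, 0, 0, 0]]]'

```text
t: 21.17
tcp_pos: [0.6691, 0.2397, 0.025]
tcp_rot: [[0.001, -0.071, -0.997], [-0.012, -0.997, 0.071], [-1.0, 0.012, -0.002]]
force: [-0.2, -0.7, 1.4]
gripper_width: 0.0186
```

Emit:
servo_tool --increments '[[[1, -2, 0, 0, 0], [1, -5, 0, 0, 0], [1, -8.5, 0, 0, 0], [1, -12, 0, 0, -5], [1, -16, 0, 0, -10]]]'

```text
t: 21.58
tcp_pos: [0.668, 0.241, 0.1851]
tcp_rot: [[-0.002, 0.107, -0.994], [-0.014, -0.994, -0.107], [-1.0, 0.013, 0.003]]
force: [1.1, -0.4, -0.1]
gripper_width: 0.019
```

Emit:
servo_tool --increments '[[[1, -0.5, 3.3, 1.4, -6], [1, -1, 6.6, 2.8, -12], [1, -1, 9.9, 4.2, -18], [1, -1, 13.2, 5.6, -24], [1, -1, 16.5, 7, -30]]]'

```text
t: 22.0
tcp_pos: [0.6154, 0.0679, 0.1975]
tcp_rot: [[-0.002, 0.594, -0.804], [-0.014, -0.804, -0.594], [-1.0, 0.01, 0.01]]
force: [1.0, -0.4, -1.4]
gripper_width: 0.0186
```

Emit:
servo_tool --increments '[[[1, 0, 2.1, 2.8, -6], [1, 0, 4.2, 5.6, -12], [1, 0, 6.3, 8.4, -18], [1, 0, 8.4, 11.2, -24], [1, 0, 10.5, 14, -30]]]'

```text
t: 22.42
tcp_pos: [0.5642, -0.1014, 0.1999]
tcp_rot: [[-0.002, 0.919, -0.394], [-0.015, -0.394, -0.919], [-1.0, 0.004, 0.014]]
force: [-0.2, -0.4, -0.7]
gripper_width: 0.0186
```

Emit:
servo_tool --increments '[[[1, 0, 0.4, 3.5, -5], [1, 0, 0.9, 7, -10], [1, 0, 1.3, 10.5, -12.7], [1, 0, 1.8, 14, -12.7], [1, 0, 2.2, 17.5, -12.7]]]'

```text
t: 22.83
tcp_pos: [0.5145, -0.2728, 0.2025]
tcp_rot: [[-0.002, 0.983, -0.183], [-0.015, -0.183, -0.983], [-1.0, 0.001, 0.015]]
force: [0.3, 0.2, 0.1]
gripper_width: 0.0184
```

Emit:
servo_tool --increments '[[[1, 0, 0, 0, 0], [1, 1, 0, 0, 0]]]'

```text
t: 23.0
tcp_pos: [0.514, -0.2775, 0.1934]
tcp_rot: [[-0.0, 0.982, -0.191], [-0.018, -0.191, -0.981], [-1.0, 0.003, 0.018]]
force: [1.3, 1.1, -0.2]
gripper_width: 0.0184
```

Emit:
servo_tool --increments '[[[1, 3, 0, -0.1, 0], [1, 6, 0, -0.2, 0], [1, 9, 0, -0.2, 0], [1, 12, 0, -0.2, 0], [1, 12, 0, -0.2, 0]]]'

```text
t: 23.42
tcp_pos: [0.5094, -0.2745, 0.0667]
tcp_rot: [[-0.012, 0.982, -0.188], [-0.012, -0.188, -0.982], [-1.0, -0.01, 0.014]]
force: [-1.4, -0.8, -1.9]
gripper_width: 0.0185
```

```bash
python3 - <<'E'
from h import *
for n in("scene","top"):
    p,d=eyes.read_camera(n); cv2.imwrite(f"pics/{n}3.png",cv2.resize(np.clip((p[200:380,20:260] if n=="scene" else p[200:380,400:640])[:,:,::-1]*1.8,0,255).astype(np.uint8),None,fx=3,fy=3))
E
```

View pics/scene3.png

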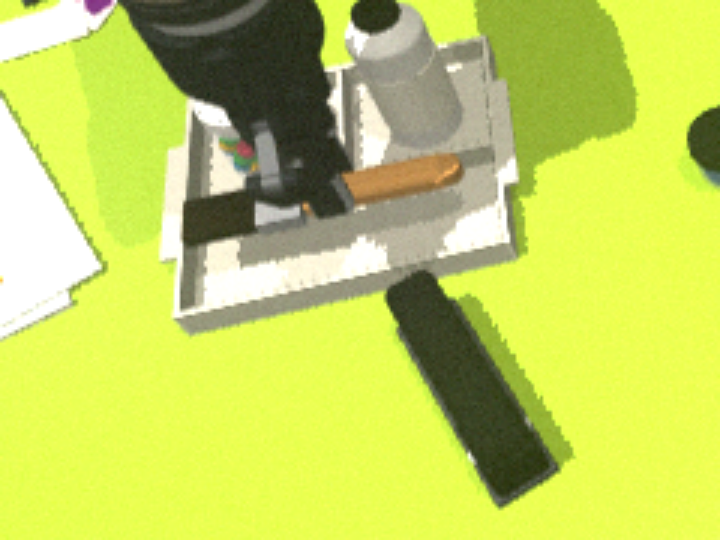

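View pics/top3.png

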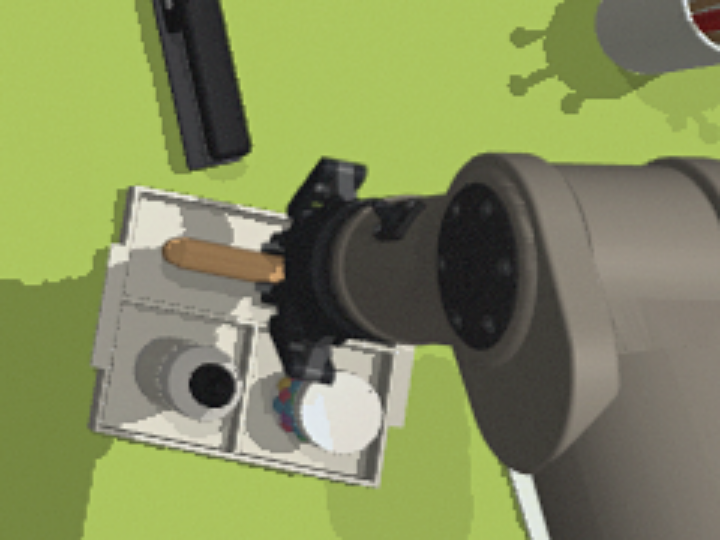

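Emit:
servo_tool --increments '[[[1, 0.5, 0.4, 0.2, 0], [1, 1.5, 0.5, 0.2, 0], [1, 2.5, 0.5, 0.2, 0], [1, 3.2, 0.5, 0.2, 0], [1, 3.2, 0.5, 0.2, 0]]]'

```text
t: 23.93
tcp_pos: [0.517, -0.2791, 0.0388]
tcp_rot: [[-0.005, 0.982, -0.189], [-0.015, -0.189, -0.982], [-1.0, -0.003, 0.015]]
force: [-0.9, -0.1, -1.2]
gripper_width: 0.0183
```

Emit:
servo_tool --increments '[[[1, 0.3, -0.3, 0, 0], [1, 0.6, -0.3, 0, 0], [1, 0.8, -0.3, 0, 0], [1, 0.8, -0.3, 0, 0]]]'

```text
t: 24.27
tcp_pos: [0.5136, -0.2787, 0.0305]
tcp_rot: [[-0.006, 0.982, -0.189], [-0.014, -0.189, -0.982], [-1.0, -0.003, 0.015]]
force: [-0.2, 0.6, -0.7]
gripper_width: 0.0186
```

Open to about 30 mm and rise.

Emit:
servo_tool --increments '[[[0.3, 0, 0, 0, 0], [0.3, 0, 0, 0, 0], [0.3, 0, 0, 0, 0], [0.3, 0, 0, 0, 0]]]'

```text
t: 24.6
tcp_pos: [0.5139, -0.2788, 0.0308]
tcp_rot: [[-0.005, 0.982, -0.189], [-0.015, -0.189, -0.982], [-1.0, -0.003, 0.015]]
force: [-0.3, 0.8, 0.2]
gripper_width: 0.0296
```

Emit:
servo_tool --increments '[[[0.3, -1, 0, 0, 0], [0.3, -3, 0, 0, 0], [0.3, -6, 0, 0, 0], [0.3, -10, 0, 0, 0], [0.3, -14, 0, 0, 0]]]'

```text
t: 25.02
tcp_pos: [0.514, -0.2763, 0.1724]
tcp_rot: [[-0.006, 0.982, -0.188], [-0.014, -0.188, -0.982], [-1.0, -0.004, 0.015]]
force: [0.6, -2.0, 0.2]
gripper_width: 0.0297
```

Emit:
servo_tool --increments '[[[0.3, -3, 0, 0, 0], [0.3, -6, 0, 0, 0], [0.3, -8, 3, 0, 0], [0.3, -8, 7, 0, 0], [0.3, -8, 11, 0, 0]]]'

```text
t: 25.43
tcp_pos: [0.6239, -0.2971, 0.2563]
tcp_rot: [[-0.001, 0.982, -0.19], [-0.017, -0.19, -0.982], [-1.0, 0.002, 0.017]]
force: [2.1, -1.3, 0.9]
gripper_width: 0.0296
```

Emit:
servo_tool --increments '[[[0.3, 0, 0, 3, 0], [0.3, 0, 0, 6, 0], [0.3, 0, 0, 9, 0], [0.3, 0, 0, 12, 0], [0.3, 0, 0, 15, 0]]]'

```text
t: 25.85
tcp_pos: [0.5951, -0.4454, 0.2599]
tcp_rot: [[-0.0, 0.982, -0.19], [-0.017, -0.19, -0.982], [-1.0, 0.003, 0.016]]
force: [0.8, 0.4, -0.3]
gripper_width: 0.0298
```

```bash
python3 - <<'E'
from h import *
s=sensors.get_state();print(s['t'],s['tcp_pos'],s['gripper_width'])
L=(np.array([.469,-.273]),np.deg2rad(-10.7)); S=(np.array([.454,.272]),np.deg2rad(-2.5))
def fr(T,p): c,s=np.cos(T[1]),np.sin(T[1]); e=p-T[0]; return np.round([(c*e[0]+s*e[1])*1000,(-s*e[0]+c*e[1])*1000],1)
for n in("scene","top"):
    p,d=eyes.read_camera(n); P=cloud(d,n)
    cv2.imwrite(f"pics/{n}4.png",np.clip(p[:,:,::-1]*1.5,0,255).astype(np.uint8))
    for l in "glue_big glue_small tub stamp brush stapler tape paint_pot".split():
        for r in eyes.outline_of(l,n):
            if r["p"]<.3: continue
            m=r["mask"]&(d>0);Q=P[m]; zt=np.percentile(Q[:,2],98); tp=Q[Q[:,2]>zt-.006][:,:2]; c=(tp.min(0)+tp.max(0))/2
            if l=="brush":
                rc=cv2.minAreaRect((Q[:,:2]*1000).astype(np.float32)); print(rc)
            print(n,l,round(r["p"],2),"zt",round(zt,3),c.round(4),"L",fr(L,c),"S",fr(S,c))
E
```

```text
25.85 [ 0.59512535 -0.44536921  0.2598802 ] 0.029834978977883193
scene glue_big 0.93 zt 0.118 [ 0.4449 -0.2177] L [-33.9  49.8] S [  12.3 -489.7]
scene glue_small 0.6 zt 0.085 [0.7335 0.0768] L [195.  392.8] S [ 287.8 -182.8]
scene glue_small 0.39 zt 0.018 [ 0.5092 -0.2866] L [42.  -5.9] S [  79.5 -555.7]
scene glue_small 0.32 zt 0.036 [ 0.5586 -0.0577] L [ 48.  228.1] S [ 118.8 -324.9]
scene tub 0.49 zt 0.118 [ 0.4457 -0.2179] L [-33.2  49.8] S [  13.  -489.8]
scene stamp 0.94 zt 0.083 [0.4569 0.3167] L [-121.4  577.2] S [ 0.9 44.8]
((509.0303039550781, -285.88775634765625), (153.658203125, 35.56329345703125), 83.14026641845703)
scene brush 0.62 zt 0.018 [ 0.5091 -0.2866] L [41.9 -5.9] S [  79.4 -555.7]
((619.7060546875, 376.14007568359375), (158.22593688964844, 41.57299041748047), 86.04759216308594)
scene brush 0.58 zt 0.013 [0.6232 0.3735] L [ 31.5 663.9] S [164.7 108.8]
scene stapler 0.67 zt 0.052 [ 0.6452 -0.2418] L [167.3  63.3] S [ 213.4 -505. ]
scene tape 0.7 zt 0.021 [0.5539 0.0744] L [ 18.9 357.1] S [ 108.4 -193.1]
scene paint_pot 0.94 zt 0.036 [ 0.5586 -0.0577] L [ 48.  22
[... 281 characters left out ...]
 [ 0.4239 -0.3112] L [-37.3 -45.9] S [  -4.7 -583.9]
top stamp 0.61 zt 0.085 [0.4558 0.3172] L [-122.6  577.5] S [-0.2 45.2]
((512.95947265625, -285.0728759765625), (154.03353881835938, 29.222745895385742), 79.02110290527344)
top brush 0.7 zt 0.018 [ 0.5113 -0.2857] L [43.9 -4.6] S [  81.5 -554.7]
((626.0342407226562, 372.9466247558594), (150.87306213378906, 30.056344985961914), 83.19221496582031)
top brush 0.6 zt 0.014 [0.623  0.3734] L [ 31.4 663.7] S [164.5 108.7]
top stapler 0.6 zt 0.053 [ 0.6455 -0.2408] L [167.4  64.4] S [ 213.7 -503.9]
top tape 0.7 zt 0.023 [0.5551 0.0761] L [ 19.8 359. ] S [ 109.6 -191.3]
top paint_pot 0.77 zt 0.038 [ 0.5596 -0.0574] L [ 49.  228.6] S [ 119.9 -324.5]
```

View pics/scene4.png

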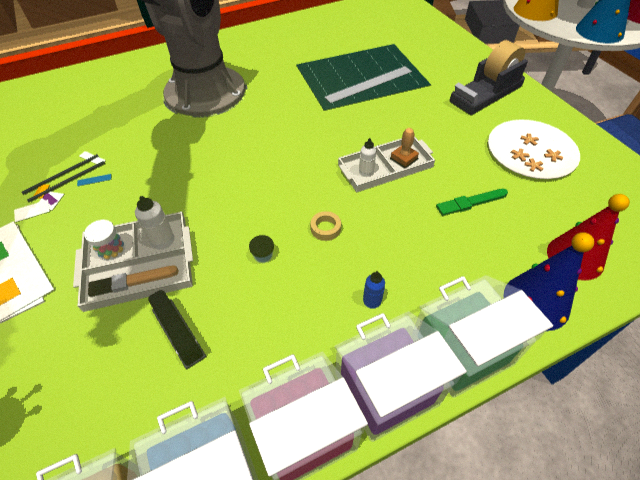

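View pics/top4.png

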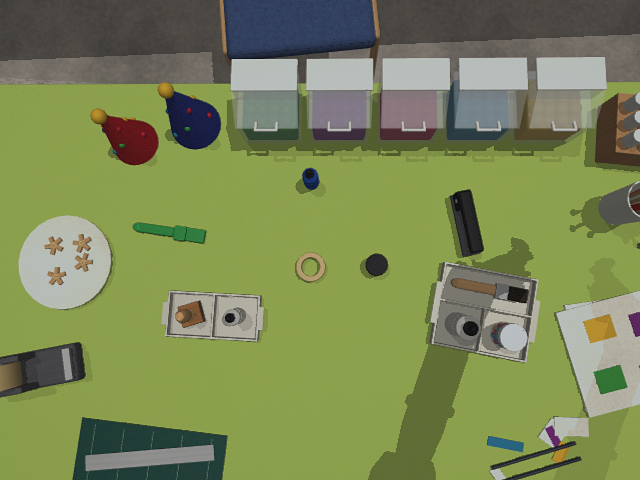

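Everything is in its compartment, upright or flat: brush (487,289) along the trough, big bottle (470,328), tub (512,338), stamp (187,315), small bottle (233,317). The bystanders haven't moved, and the gripper is clear, so I'm handing the job in.

```bash
python3 -c "
from bench import close_job
print(close_job())"
```

```text
the job is handed in; nothing more can be done
None
```

Both kits are made up and I've handed the job in at about 27 s. `close_job` reports no verdict.

My last checks, from both cameras, in mm in each tray's frame:

| Item | Tray | x | y | Allowed x | Allowed y |
|---|---|---|---|---|---|
| Big bottle | large | -36 | +50 | -72 to -2 | +9 to +83 |
| Tub | large | -37 | -46 | -72 to -2 | -83 to -9 |
| Brush | large | 44 | -5 | 18 to 70 | -28 to +28 |
| Small bottle | small | 3 | -50 | -35 to +35 | -83 to -9 |
| Stamp | small | 0 | 45 | -35 to +35 | +9 to +83 |

- **Brush:** the table gives the middle of its length; its origin is within about 6 mm of that along the trough. It lies within about 1° of the trough direction from the top view, and about 6° from the scene view.
- **Heights:** the tops of all five agree with their standing on the tray floors.
- **Bystanders and look-alikes:** the stapler, tape and paint pot are within about 2 mm of where they started. I did not touch the blue bottle or the green brush.
- **Disagreements:** in the scene view, the detector's "tub" hit was really the big bottle, and it missed the small bottle. The tub and small bottle positions above therefore rest on the top view, and both pictures show them in place.

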